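Bolt the stand down and show the glass plate label up

ROBOT

A 7-joint arm with a two-finger parallel gripper is mounted at the origin on the work surface. World frame = base frame: x ahead of the robot, y to its left, z up, the work surface at z = 0. Lengths are in m, angles in rad, forces in N, time in s.
With the tool pointing down it reaches from about 0.425 to 0.975 m from the base axis. Payload 16.7 kg.
Tool frame: the origin (TCP) lies midway between the tips of the shut fingers; the grasp point (between the pads) lies 19 mm behind it (r.grip_depth is the z of the grasp point in the tool frame, in m); z points along the fingers, y is the line along which they close (so a half turn about z gives the same grasp; the last joint's range is limited). The gripper opens to 85 mm and grips with 20 to 120 N. Pads are 22 mm wide; open, the fingers measure 114 mm over their backs; the gripper's body (76 mm by 85 mm) begins 54 mm behind the grasp point. The pads swing forward as they close: fully open they stand 13 mm farther back than shut.
Start: joints at [-1.46, 0.426, 0.074, 1.606, -0.034, 1.111, -0.067], TCP at [0.173, 0.652, 0.231] pointing down, gripper open.
Joint ranges: [-2.85, 2.85], [-0.5, 2.14], [-1.23, 1.37], [0.21, 2.46], [-1.02, 4.16], [0.16, 2.05], [-2.73, 2.73]. Speed limits (rad/s): [1.89, 1.89, 2.39, 2.39, 3.01, 3.01, 3.01].

INTERFACE

Orientations are given as a unit quaternion [x, y, z, w].
In Python, from cell import r gives the robot as it stands. The module is installed in compiled form; this text tells all that it offers.
- The arm moves only by the shell command python3 -m inch 'ROWS' [FORCE]. ROWS is JSON, a list of rows, each an object with "gripper": the finger opening in mm, from 0 to 85.4; "delta_pos": the shift along the tool's x, y, z in units of 30 mm (1.0 is 30 mm), a list of three; "twist": the turn, a rotation vector about the tool's x, y, z in units of 6 degrees (1.0 is 6 degrees), a list of three. A call has 1 to 5 rows; each row is the pose to reach, as a shift and turn from the pose commanded when the call began, along the tool's axes at that moment; what a row does not reach only later rows make up. A row lasts 1/10 s, in which the tool goes at most 50 mm and 8.59 degrees, less where a joint would pass 70% of its speed; a pose out of reach is approached as far as the arm can. A call with a gripper value outside its range is refused whole. The fingers move at their own pace and stop on an object; FORCE is the grip in N (left out, the last holds). Time passes only in rows, so rows that repeat a pose let the fingers close. It gives the time, the measured TCP pose, the force, the opening and the grip force at its end, in the units of the state.
- r.state(): the state, without advancing time (a new reading comes with each control period).
- r.get_image(name): name is "scene" or "side" or "wrist"; returns (picture, depth): 480x640x3 uint8, blue, green, red; 480x640 float32, m along the optical axis (not along the pixel's ray), 0 where there is no reading.
- r.camera_params(name): a dict with "intrinsics" (3x3 intrinsics, pixels), "R" (3x3) and "t" (3): a world point X has camera coordinates R X + t. Camera axes: x right, y down, z forward; pixel columns grow to the right and rows downward; lengths in m; the calibration is good to about 2 mm. A picture is of the moment at which its call begins: read the wrist's pose just before it. camera_params takes no time and is no camera call; for the wrist camera it gives the pose at the moment of the call.
- r.close_job(): hands the job in; it is judged then, once.
The state is a dict: "time": time; "joint_pos": joint angles; "qd": joint speeds; "joint_efforts": joint torques, N m; "position": TCP position; "eef_rot": TCP orientation; "wrist_force": force on the tool from outside, world axes, zero at the start; "moment": the same for the moment, N m; "finger_gap": finger opening in m; "gripper_force": force on a finger pad.
Only numpy, scipy, OpenCV 4.12 (cv2) and the standard library are available. Lean on these libraries where they do the work, as an engineer would, in place of code of your own. Each camera call takes 0.05 s, during which the arm holds its last target. There are 200 camera calls.

TASK

Slide the orange-knobbed bolt fully home into its keeper, so that the round stand is locked to its dock, and only then draw the glass plate up out of the stand. Hold the plate roughly 10 cm above the middle of the light pad, lengthwise over it, frosted (corner-notched) end towards the pad's orange mark and leaning over by half a right angle (45 degrees) so that the label face looks up, with the fingers on the clear glass and off the frosted end. Finish still holding it there, do not let go; leave the flask, the jar and the crucible alone.

Things in the scene. Friction and masses are not known exactly. Their poses are not given: they have to be found in the camera images.
- dock: Blue base plate 175 x 165 x 8 mm, fixed to the bench. Origin on the bench surface, below the axis of the round stand. x: direction in which the bolt slides home; z up. The bolt runs in a steel channel (top 22 mm above the bench) at y = +70 mm; the keeper is a steel bridge, top 29 mm above the bench, at x = 24 to 42 mm, y = 57 to 83 mm.
- bolt (a joint): Slide of the barrel bolt along the dock's +x, in m: 0 = fully drawn back, 0.060 = fully home in the keeper (end stop). It starts nearly drawn back (0 to 0.015), slides with about 2 N of friction and stays where it is left.
- bolt_knob (a point): Centre of the top of the bolt's upright orange knob, 48 mm above the bench. The knob is a round post 14 mm in diameter, free to grip from 25 to 48 mm above the bench; it moves with the bolt. The steel bar below it is 10 mm thick, its top 25 mm above the bench.
- stand: Round aluminium stand, flange 136 mm in diameter, fixed on the dock and turned to any angle about its axis whatever the dock's; origin on the axis at its underside, 8 mm above the bench. Two grey jaws (64 mm along x, 12 mm thick) rise to 44 mm above the bench and leave a slot 10 mm wide along the stand's x axis; the slot's floor is 24 mm above the bench.
- plate: Glass plate 90 mm long, 60 mm tall, 8 mm thick, about 0.1 kg, standing on its long edge in the stand's slot, top edge 84 mm above the bench. Origin at the middle of the bottom edge. x along its length towards the frosted end, y out of the label face, z to the top edge. Clear greenish glass from x = -45 to +15 mm, white frosted glass from x = 15 to 45 mm.
- plate_mid (a point): Centre of the plate, 30 mm above the middle of its bottom edge; axes as the plate's.
- frosted_end (a point): Middle of the plate's frosted short edge, 45 mm from the plate's centre; axes as the plate's. The upper corner of this end has a 10 x 10 mm notch. Its +y face alone carries an orange label with black bars: looking at that face with the notch uppermost, the frosted end is on the left.
- pad: Flat light pad, 130 mm (x) by 180 mm (y) by 14 mm high, fixed on the bench, white top with grey rim. Origin on the bench below its centre. An orange bar is on the top at its -y end (y = -80 mm); its long axis is y.
- flask: Bystander: glass conical flask with black stopper, 68 mm in diameter, 107 mm tall, origin under its centre.
- jar: Bystander: amber jar with white cap, 52 mm in diameter, 75 mm tall, origin under its centre.
- crucible: Bystander: open white ceramic crucible, 48 mm in diameter, 36 mm tall, origin under its centre.
Mind the look-alikes: they are no part of the job. There is more than one size of the plate; the one meant has the size given above. Of the things that look like the dock, take the one that is farthest to the robot's right at the start.

How it is judged:
On the way, in this order (a step that is already met when the one before it is completed fails the run):
1. the bolt is home in its keeper while the plate still stands in the slot (value of joint bolt above 0.055 m and height (world z) of plate below 0.03 m), for 0.2 s.
2. the plate is drawn clear of the stand (height (world z) of plate_mid above 0.085 m), for 0.1 s.
At the end, for the whole second after the job is handed in: Bolt home (over 55 of 60 mm). Plate held still, touching only the fingers; centre within 40 mm of the pad's centre seen from above, 75 to 200 mm above the bench; frosted end at the orange mark, within 0.4 rad of the pad's length; label face within 1.0 rad of straight up; grasp short of the frost (value of joint bolt above 0.055 m and angle between plate's own y axis and vertical below 1 rad and horizontal distance between plate_mid and pad below 0.04 m and height (world z) of plate_mid between 0.075 and 0.2 m and angle between the x axis of plate and the y axis of pad, either way round below 0.4 rad and y of frosted_end in the frame of pad below 0 m and contact force between the fingers and plate above 1 N and x of the grasp point in the frame of plate below 0.015 m and linear speed of plate below 0.03 m/s and contact force between plate and pad below 0.1 N and contact force between plate and dock below 0.1 N and contact force between plate and stand below 0.1 N and contact force between plate and flask below 0.1 N and contact force between plate and jar below 0.1 N and contact force between plate and crucible below 0.1 N); the arm keeps its last pose, push and grip.
It fails at once if the plate is drawn out before the bolt is home (height (world z) of plate above 0.045 m and value of joint bolt below 0.05 m).
It fails at once if the flask is disturbed (distance of flask from where it was at the start of the episode above 0.03 m or angle between flask's own z axis and vertical above 0.5 rad).
It fails at once if the jar is disturbed (distance of jar from where it was at the start of the episode above 0.03 m or angle between jar's own z axis and vertical above 0.5 rad).
It fails at once if the crucible is disturbed (distance of crucible from where it was at the start of the episode above 0.03 m or angle between crucible's own z axis and vertical above 0.5 rad).
It also fails if it takes over 54 s, if anything falls off the work surface, if the arm or the gripper's body presses on something with over 40 N, if the wrist force passes 120 N, or if a joint passes its speed limit or range.

## Working session

There is one attempt and no reset: what is moved stays moved. The work goes in short steps, Python scripts to look and compute and a shell command to move; the robot and the scene stay as the last step left them, time stands still between calls to the robot, and variables do not carry over. Pictures are saved under pics/ and viewed, at most 10 in all, crops included, and the job is handed in when it is done.

```bash
mkdir -p pics
cat > h.py <<'E'
import numpy as np, cv2, pickle
from cell import r
def grab(n,tag):
    p=r.camera_params(n); im,d=r.get_image(n)
    cv2.imwrite(f'pics/{tag}.png',im); pickle.dump((p,im,d),open(f'pics/{tag}.pkl','wb')); return p,im,d
def load(tag): return pickle.load(open(f'pics/{tag}.pkl','rb'))
def pts(p,d,uv):
    K=np.array(p['intrinsics']);R=np.array(p['R']);t=np.array(p['t'])
    out=[]
    for u,v in uv:
        z=d[int(round(v)),int(round(u))]; c=np.linalg.inv(K)@[u,v,1]*z
        out.append(R.T@(c-t))
    return np.array(out)
def plane(p,uv,h):
    K=np.array(p['intrinsics']);R=np.array(p['R']);t=np.array(p['t'])
    C=-R.T@t; out=[]
    for u,v in uv:
        w=R.T@np.linalg.inv(K)@[u,v,1]; out.append(C+w*(h-C[2])/w[2])
    return np.array(out)
def proj(p,X):
    c=np.array(p['R'])@np.array(X,float)+np.array(p['t']); q=np.array(p['intrinsics'])@c; return q[:2]/q[2]
E
python3 - <<'E'
from h import *
a=grab('scene','scene0');b=grab('side','side0')
for q in(a,b):
    R=np.array(q[0]['R']);print(-R.T@np.array(q[0]['t']),R[2])
print(r.state())
E
```

```text
[1.41461142 0.45869575 1.10373522] [-0.61741649 -0.28857245 -0.73179424]
[ 0.35104945 -0.48929202  0.74003306] [ 0.20784827  0.62275719 -0.75430271]
{'time': 0.1, 'joint_pos': array([-1.46050648,  0.42664044,  0.07385743,  1.60653814, -0.03411304,
        1.11077463, -0.06708402]), 'qd': array([ 0.00034483, -0.00015329, -0.00147961, -0.00189511, -0.00133469,
        0.00056638, -0.00155199]), 'joint_efforts': array([ 6.90052490e-03, -9.51539898e+01,  3.77074063e+00, -4.64401567e+01,
        1.96240837e-02,  6.53506431e-03,  1.27353991e-05]), 'position': array([0.17332383, 0.65199922, 0.23070225]), 'eef_rot': array([ 1.29542493e-01,  9.91573719e-01, -5.49260588e-04, -3.88698497e-05]), 'wrist_force': array([-0.0151441 , -0.22355302,  0.17322513]), 'moment': array([ 0.03691255, -0.01883713, -0.0372579 ]), 'gripper_force': 0.0, 'finger_gap': 0.08564636910632571}
```

View pics/scene0.png

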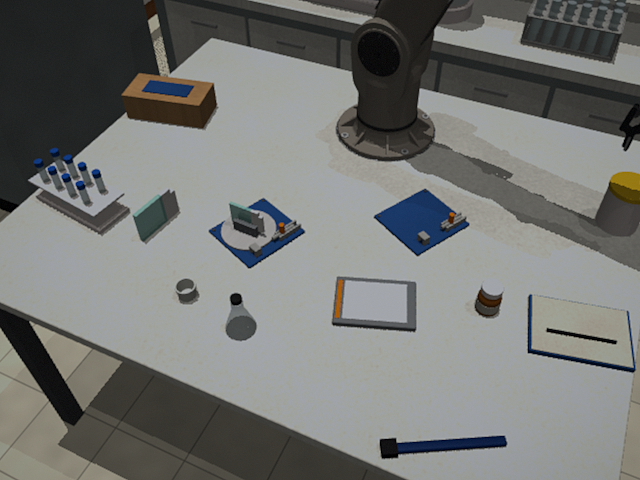

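View pics/side0.png

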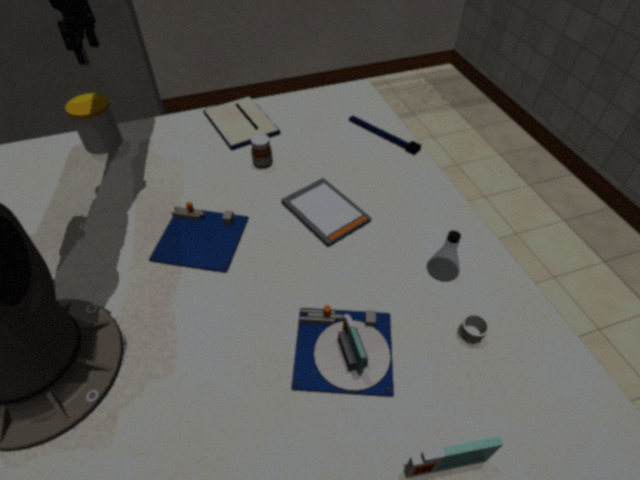

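The scene view shows the dock with the stand at about (257,231), the pad at (375,303) with its orange mark on the left, the flask at (240,318), the crucible at (187,290) and the jar at (489,298). The decoy dock is at (422,220) and a larger plate at (156,213). In the side view the knob is at (327,311), the keeper at (371,318) and the stand's flange around (352,355).

Run:
```python
from h import *
a=load('scene0');b=load('side0')
A=cv2.resize(a[1][190:275,200:315],None,fx=5,fy=5,interpolation=cv2.INTER_CUBIC)
B=cv2.resize(b[1][295:400,285:400],None,fx=5,fy=5,interpolation=cv2.INTER_CUBIC)[:425]
cv2.imwrite('pics/c0.png',np.hstack([A,B])[:, :][:, :1150] if 0 else cv2.resize(np.hstack([A,B]),(800,296)))
def cents(q,lo,hi,h,mn=6):
    hsv=cv2.cvtColor(q[1],cv2.COLOR_BGR2HSV);m=cv2.inRange(hsv,lo,hi)
    n,l,s,c=cv2.connectedComponentsWithStats(m)
    for i in range(1,n):
        if s[i,4]>=mn: print(s[i,4],c[i].round(1),plane(q[0],[c[i]],h)[0].round(3))
print('orange');
for q in(a,b): cents(q,(5,150,110),(18,255,255),.045); print()
print('blue')
for q in(a,b): cents(q,(105,150,50),(125,255,255),.008,100); print()
print('pts side: knob,keeper,flange c',plane(b[0],[(327,307)],.048),plane(b[0],[(371,315)],.029),plane(b[0],[(352,355)],.02))
print('pad side corners',plane(b[0],[(322,180),(282,203),(327,243),(370,216)],.014))
print('pad scene corners',plane(a[0],[(336,278),(417,283),(415,329),(333,325)],.014))
print('flask',plane(b[0],[(444,270)],0),plane(a[0],[(241,330)],0),'jar',plane(b[0],[(261,158)],.03),'cru',plane(b[0],[(474,329)],.02))
```

```text
orange
18 [451.7 214.4] [0.31  0.286 0.045]
16 [281.  224.5] [ 0.512 -0.077  0.045]
160 [338.4 298.7] [0.66  0.139 0.045]

7 [188.3 203.4] [0.31  0.29  0.045]
94 [346.9 227.4] [0.623 0.105 0.045]
20 [326.8 307.8] [ 0.513 -0.072  0.045]

blue
511 [167.7  88.2] [ 0.092 -0.699  0.008]
2747 [418.3 220.2] [0.325 0.21  0.008]
381 [270.6 211.5] [ 0.45  -0.141  0.008]
732 [254.9 247. ] [ 0.573 -0.118  0.008]
234 [558.7 342.1] [0.548 0.594 0.008]
872 [450.6 443.6] [0.857 0.453 0.008]

3655 [200.1 241.7] [0.315 0.201 0.008]
129 [354.9 314.9] [ 0.568 -0.083  0.008]
273 [383.5 325.2] [ 0.61  -0.121  0.008]
1544 [309.  360.8] [ 0.454 -0.145  0.008]
347 [380.6 386. ] [ 0.556 -0.228  0.008]

pts side: knob,keeper,flange c [[ 0.51350674 -0.07265167  0.048     ]] [[ 0.58984008 -0.10423484  0.029     ]] [[ 0.52821294 -0.1642623   0.02      ]]
pad side corners [[0.63524039 0.30225954 0.014     ]
 [0.51846255 0.25504427 0.014     ]
 [0.57689193 0.10249078 0.014     ]
 [0.69829177 0.14817808 0.014     ]]
pad scene corners [[0.58573505 0.10063965 0.014     ]
 [0.52342858 0.27337872 0.014     ]
 [0.64473368 0.31034277 0.014     ]
 [0.70738913 0.14762909 0.014     ]]
flask [[ 0.78905836 -0.03659746  0.        ]] [[ 0.7921918 -0.0312503  0.       ]] jar [[0.50933313 0.41587652 0.03      ]] cru [[ 0.76078211 -0.1881226   0.02      ]]
```

View pics/c0.png

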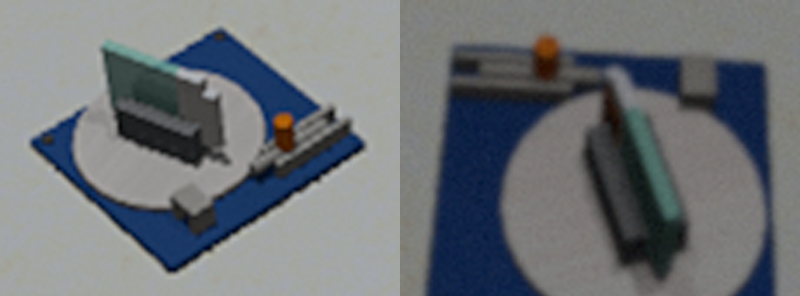

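```bash
cat >> h.py <<'E'
from scipy.spatial.transform import Rotation as Ro
def plan(pos,R=None):
    s=r.state(); q=Ro.from_quat(s['eef_rot']); d=q.inv().apply(np.array(pos)-s['position'])
    tw=(q.inv()*R).as_rotvec() if R is not None else np.zeros(3)
    print('t',s['time'].__round__(2),'from',s['position'].round(3),'delta',(d/.03).round(2),'mm',(np.linalg.norm(d)*1000).round(),'twist',(np.degrees(tw)/6).round(2),'F',s['wrist_force'].round(1),'j',s['joint_pos'].round(2))
def down(yaw_y):  # tool z down, tool y at heading (deg)
    y=np.array([np.cos(np.radians(yaw_y)),np.sin(np.radians(yaw_y)),0]);z=np.array([0,0,-1.]);return Ro.from_matrix(np.c_[np.cross(y,z),y,z])
E
python3 -c "
from h import *
plan((.42,.25,.30));plan((.47,-.08,.30),down(68))"
```

```text
t 0.1 from [0.173 0.652 0.231] delta [-11.39 -10.84  -2.3 ] mm 477.0 twist [0. 0. 0.] F [-0.  -0.2  0.2] j [-1.46  0.43  0.07  1.61 -0.03  1.11 -0.07]
t 0.1 from [0.173 0.652 0.231] delta [-15.83 -21.04  -2.29] mm 793.0 twist [-0.01  0.    1.19] F [-0.  -0.2  0.2] j [-1.46  0.43  0.07  1.61 -0.03  1.11 -0.07]
```

```bash
python3 -m inch '[{"gripper":85,"delta_pos":[-11.4,-10.8,-2.3],"twist":[0,0,0]},{"gripper":85,"delta_pos":[-11.4,-10.8,-2.3],"twist":[0,0,0]},{"gripper":85,"delta_pos":[-11.4,-10.8,-2.3],"twist":[0,0,0]},{"gripper":85,"delta_pos":[-11.4,-10.8,-2.3],"twist":[0,0,0]},{"gripper":85,"delta_pos":[-11.4,-10.8,-2.3],"twist":[0,0,0]}]' 60; python3 -m inch '[{"gripper":85,"delta_pos":[-6,-5.7,-1.2],"twist":[0,0,0]},{"gripper":85,"delta_pos":[-6,-5.7,-1.2],"twist":[0,0,0]},{"gripper":85,"delta_pos":[-6,-5.7,-1.2],"twist":[0,0,0]},{"gripper":85,"delta_pos":[-6,-5.7,-1.2],"twist":[0,0,0]},{"gripper":85,"delta_pos":[-6,-5.7,-1.2],"twist":[0,0,0]}]'; python3 -c "
from h import *
plan((.47,-.08,.30),down(68))"
```

```text
time: 0.6
position: [0.3039, 0.4398, 0.2676]
eef_rot: [0.13, 0.992, -0.0, -0.0]
wrist_force: [1.9, -0.5, 0.3]
finger_gap: 0.0854
gripper_force: 0.0
time: 1.1
position: [0.4333, 0.229, 0.3037]
eef_rot: [0.13, 0.992, 0.0, -0.0]
wrist_force: [0.4, 0.6, -0.1]
finger_gap: 0.085
gripper_force: 0.0
t 1.1 from [0.433 0.229 0.304] delta [-3.83 -9.64  0.12] mm 311.0 twist [ 0.   -0.    1.19] F [ 0.4  0.6 -0.1] j [-0.95  0.05  0.35  1.93 -0.02  1.16  0.72]
```

```bash
python3 -m inch '[{"gripper":0,"delta_pos":[-3.8,-9.6,0],"twist":[0,0,1.2]},{"gripper":0,"delta_pos":[-3.8,-9.6,0],"twist":[0,0,1.2]},{"gripper":0,"delta_pos":[-3.8,-9.6,0],"twist":[0,0,1.2]},{"gripper":0,"delta_pos":[-3.8,-9.6,0],"twist":[0,0,1.2]},{"gripper":0,"delta_pos":[-3.8,-9.6,0],"twist":[0,0,1.2]}]' ; python3 -m inch '[{"gripper":0,"delta_pos":[-0.7,-1.7,0],"twist":[0,0,0]},{"gripper":0,"delta_pos":[-0.7,-1.7,0],"twist":[0,0,0]},{"gripper":0,"delta_pos":[-0.7,-1.7,0],"twist":[0,0,0]},{"gripper":0,"delta_pos":[-0.7,-1.7,0],"twist":[0,0,0]}]'; python3 -c "
from h import *
plan((.47,-.08,.30),down(68))
p,im,d=grab('wrist','w1')
print([proj(p,x).round() for x in [(.513,-.074,.045),(.533,-.157,.08),(.59,-.104,.029)]])"
```

```text
time: 1.6
position: [0.4616, -0.0194, 0.3035]
eef_rot: [0.192, 0.981, 0.0, 0.0]
wrist_force: [1.6, 0.5, -0.1]
finger_gap: 0.0117
gripper_force: 0.0
time: 2.0
position: [0.4623, -0.0714, 0.3033]
eef_rot: [0.191, 0.982, 0.0, -0.0]
wrist_force: [-0.3, 0.9, 0.0]
finger_gap: 0.0002
gripper_force: 0.0
t 2.0 from [ 0.462 -0.071  0.303] delta [-0.35 -0.17  0.11] mm 12.0 twist [-0.   -0.   -0.01] F [-0.3  0.9  0. ] j [-0.65 -0.02  0.67  1.99  0.01  1.16  1.2 ]
[array([327., 229.]), array([255., 289.]), array([327., 296.])]
```

View pics/w1.png

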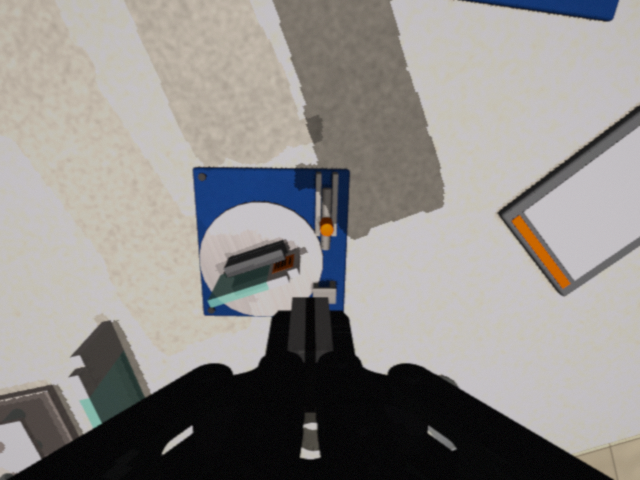

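The wrist view shows the knob at (327,229), the keeper at (325,293), and the flange around (262,258). The plate's bright green top edge runs from (210,303) to about (268,287), and its orange label is at (285,265).

Run:
```python
from h import *
p,im,d=load('w1')
hsv=cv2.cvtColor(im,cv2.COLOR_BGR2HSV)
m=cv2.inRange(hsv,(5,180,120),(18,255,255));n,l,s,c=cv2.connectedComponentsWithStats(m)
for i in range(1,n):
    if s[i,4]>15: print('or',s[i],c[i].round(1),plane(p,[c[i]],.048)[0].round(4))
dc=plane(p,[(194,168),(349,169),(346,317),(204,317)],.008);print('dock corners',dc.round(4))
print('keeper',plane(p,[(325,292)],.029).round(4))
print('edge L',np.degrees(np.arctan2(*(dc[3]-dc[0])[[1,0]])),'R',np.degrees(np.arctan2(*(dc[2]-dc[1])[[1,0]])),'top',np.degrees(np.arctan2(*(dc[1]-dc[0])[[1,0]])))
# points by depth above 50mm near dock
K=np.array(p['intrinsics']);R=np.array(p['R']);t=np.array(p['t'])
v,u=np.mgrid[180:320,190:355];z=d[v,u];c=np.linalg.inv(K)@np.stack([u.ravel(),v.ravel(),np.ones(u.size)])*z.ravel()
X=(R.T@(c-t[:,None])).T
for lo,hi in((.078,.09),(.05,.09),(.040,.052)):
    k=(X[:,2]>lo)&(X[:,2]<hi); Y=X[k][:,:2]; 
    if len(Y)<5: print(lo,len(Y)); continue
    (cx,cy),(w,h),a=cv2.minAreaRect(Y.astype(np.float32)*1000); print(lo,len(Y),cx,cy,w,h,a,np.c_[u.ravel(),v.ravel()][k].min(0),np.c_[u.ravel(),v.ravel()][k].max(0))
# flange ellipse centre by depth z ~? 
k=(X[:,2]>.010)&(X[:,2]<.024)&(hsv[v,u,1].ravel()<60); print('flange',len(X[k]),cv2.minEnclosingCircle((X[k][:,:2]*1000).astype(np.float32)),np.median(X[k][:,2]))
e=cv2.resize(im[170:325,185:360],None,fx=4.5,fy=3.8,interpolation=cv2.INTER_CUBIC);cv2.imwrite('pics/w1c.png',e)
```

```text
or [512 216  58  72 813] [540.4 251.3] [0.6147 0.1158 0.048 ]
or [321 223  12  13 111] [326.6 229.7] [ 0.5129 -0.075   0.048 ]
dock corners [[ 0.4112 -0.1813  0.008 ]
 [ 0.4725 -0.0327  0.008 ]
 [ 0.634  -0.0964  0.008 ]
 [ 0.5718 -0.2502  0.008 ]]
keeper [[ 0.5847 -0.1041  0.029 ]]
edge L -23.225793742065257 R -21.525112677929652 top 67.580941554018
0.078 838 530.547119140625 -163.88763427734375 80.64466094970703 9.32041072845459 86.50914001464844 [207 273] [288 307]
0.05 1853 530.7113037109375 -158.79051208496094 90.91384887695312 9.742108345031738 86.97637939453125 [207 259] [299 307]
0.04 1242 529.2568969726562 -135.2783203125 39.968379974365234 135.1522216796875 3.0881094932556152 [215 221] [333 285]
flange 8513 ((521.2886962890625, -143.9297637939453), 106.24562072753906) 0.013841298926931757
```

View pics/w1c.png

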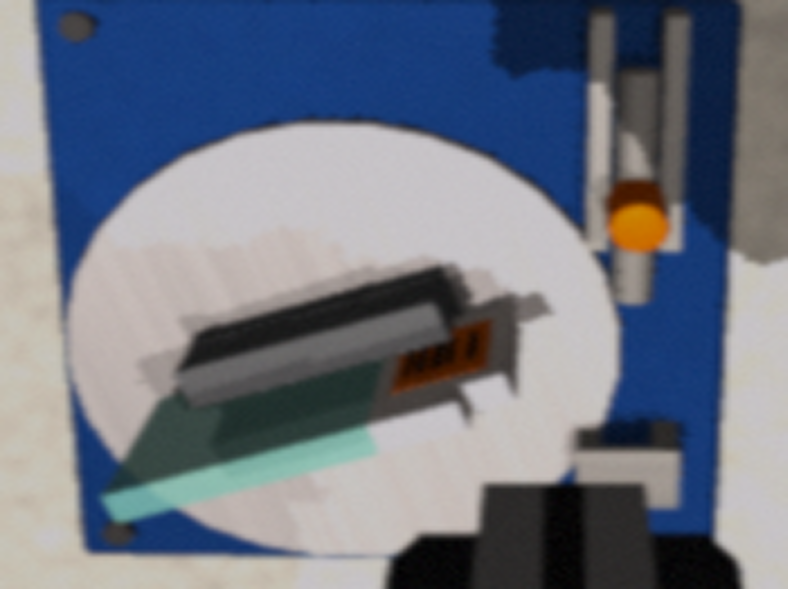

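The close-up confirms that the label faces the robot and the frosted end points to +y, with the plate's centre at about (0.531,-0.159) and heading about 87°. I'll push the knob with the fingers shut.

```bash
python3 -c "
from h import *
plan((.4859,-.0638,.06),down(67.6));plan((.4859,-.0638,.033),down(67.6))"
```

```text
t 2.05 from [ 0.462 -0.071  0.303] delta [-0.64  0.52  8.11] mm 245.0 twist [-0.   -0.    0.07] F [ 0.2  1.4 -0.3] j [-0.65 -0.02  0.67  1.99  0.01  1.16  1.2 ]
t 2.05 from [ 0.462 -0.071  0.303] delta [-0.64  0.52  9.01] mm 271.0 twist [-0.   -0.    0.07] F [ 0.2  1.4 -0.3] j [-0.65 -0.02  0.67  1.99  0.01  1.16  1.2 ]
```

```bash
python3 -m inch '[{"gripper":0,"delta_pos":[-0.6,0.5,2],"twist":[0,0,0]},{"gripper":0,"delta_pos":[-0.6,0.5,4],"twist":[0,0,0]},{"gripper":0,"delta_pos":[-0.6,0.5,6],"twist":[0,0,0]},{"gripper":0,"delta_pos":[-0.6,0.5,7.5],"twist":[0,0,0]},{"gripper":0,"delta_pos":[-0.6,0.5,7.5],"twist":[0,0,0]}]' ; python3 -c "
from h import *
plan((.4859,-.0638,.033),down(67.6))"
```

```text
time: 2.55
position: [0.4829, -0.0638, 0.0748]
eef_rot: [0.19, 0.982, -0.001, -0.002]
wrist_force: [0.5, -0.2, 0.7]
finger_gap: -0.0001
gripper_force: 0.0
t 2.55 from [ 0.483 -0.064  0.075] delta [-0.1   0.04  1.39] mm 42.0 twist [-0.02 -0.03  0.08] F [ 0.5 -0.2  0.7] j [-0.49  0.39  0.59  2.18 -0.35  0.67  1.53]
```

```bash
python3 -m inch '[{"gripper":0,"delta_pos":[0,0,0.7],"twist":[0,0,0]},{"gripper":0,"delta_pos":[0,0,1.4],"twist":[0,0,0]},{"gripper":0,"delta_pos":[0,0,1.4],"twist":[0,0,0]},{"gripper":0,"delta_pos":[0,0,1.4],"twist":[0,0,0]}]' ; python3 -m inch '[{"gripper":0,"delta_pos":[-0.3,0,0],"twist":[0,0,0]},{"gripper":0,"delta_pos":[-0.6,0,0],"twist":[0,0,0]},{"gripper":0,"delta_pos":[-0.9,0,0],"twist":[0,0,0]},{"gripper":0,"delta_pos":[-1.2,0,0],"twist":[0,0,0]},{"gripper":0,"delta_pos":[-1.4,0,0],"twist":[0,0,0]}]'
```

```text
time: 2.95
position: [0.4846, -0.0646, 0.0365]
eef_rot: [0.191, 0.982, -0.0, -0.0]
wrist_force: [-0.2, -0.1, 0.3]
finger_gap: 0.0004
gripper_force: 0.0
time: 3.45
position: [0.5246, -0.0815, 0.0367]
eef_rot: [0.192, 0.981, 0.0, 0.0]
wrist_force: [-1.6, 0.4, 1.3]
finger_gap: 0.0001
gripper_force: 1.1
```

```bash
python3 -m inch '[{"gripper":0,"delta_pos":[-0.2,0,0],"twist":[0,0,0]},{"gripper":0,"delta_pos":[-0.4,0,0],"twist":[0,0,0]},{"gripper":0,"delta_pos":[-0.6,0,0],"twist":[0,0,0]},{"gripper":0,"delta_pos":[-0.6,0,0],"twist":[0,0,0]}]' ; python3 -m inch '[{"gripper":0,"delta_pos":[-0.1,0,0],"twist":[0,0,0]},{"gripper":0,"delta_pos":[-0.2,0,0],"twist":[0,0,0]},{"gripper":0,"delta_pos":[-0.2,0,0],"twist":[0,0,0]}]'
```

```text
time: 3.85
position: [0.5409, -0.0884, 0.0364]
eef_rot: [0.192, 0.981, -0.0, 0.0]
wrist_force: [-0.1, -0.0, 0.6]
finger_gap: -0.0
gripper_force: 0.0
time: 4.15
position: [0.5446, -0.0898, 0.0361]
eef_rot: [0.192, 0.981, 0.0, -0.001]
wrist_force: [-6.9, 3.4, 3.4]
finger_gap: 0.0002
gripper_force: 3.9
```

```bash
python3 -m inch '[{"gripper":0,"delta_pos":[-0.1,0,0],"twist":[0,0,0]},{"gripper":0,"delta_pos":[-0.2,0,0],"twist":[0,0,0]},{"gripper":0,"delta_pos":[-0.2,0,0],"twist":[0,0,0]}]' ; python3 -m inch '[{"gripper":0,"delta_pos":[-0.15,0,0],"twist":[0,0,0]},{"gripper":0,"delta_pos":[-0.2,0,0],"twist":[0,0,0]},{"gripper":0,"delta_pos":[-0.2,0,0],"twist":[0,0,0]}]'
```

```text
time: 4.45
position: [0.5454, -0.0896, 0.0349]
eef_rot: [0.191, 0.982, 0.001, -0.006]
wrist_force: [-28.9, 15.4, 14.2]
finger_gap: -0.0002
gripper_force: 17.2
time: 4.75
position: [0.5461, -0.0897, 0.0342]
eef_rot: [0.191, 0.982, 0.002, -0.011]
wrist_force: [-59.8, 28.6, 44.0]
finger_gap: -0.0001
gripper_force: 34.3
```

The bolt is at its end stop, since the force climbs steeply with no more travel. Backing off and rising.

```bash
python3 -m inch '[{"gripper":0,"delta_pos":[0.4,0,0],"twist":[0,0,0]},{"gripper":0,"delta_pos":[1.0,0,0],"twist":[0,0,0]},{"gripper":0,"delta_pos":[1.0,0,-1],"twist":[0,0,0]},{"gripper":0,"delta_pos":[1.0,0,-2.5],"twist":[0,0,0]},{"gripper":85,"delta_pos":[1.0,0,-4],"twist":[0,0,0]}]' ; python3 -m inch '[{"gripper":85,"delta_pos":[0,0,-1.5],"twist":[0,0,0]},{"gripper":85,"delta_pos":[0,0,-3],"twist":[0,0,0]},{"gripper":85,"delta_pos":[0,0,-4],"twist":[0,0,0]},{"gripper":85,"delta_pos":[0,0,-4],"twist":[0,0,0]}]'
cat > kin.py <<'E'
from h import *
from scipy.optimize import least_squares
s=r.state()
D=[([-1.46050648,0.42664044,0.07385743,1.60653814,-0.03411304,1.11077463,-0.06708402],[.17332,.65200,.23070],[.129542,.991574,-.00055,-.00004]),
([-.95,.05,.35,1.93,-.02,1.16,.72],[.4333,.229,.3037],[.13,.992,0,0]),
([-.65,-.02,.67,1.99,.01,1.16,1.2],[.4623,-.0714,.3033],[.191,.982,0,0]),
([-.49,.39,.59,2.18,-.35,.67,1.53],[.4829,-.0638,.0748],[.19,.982,-.001,-.002]),
(list(s['joint_pos']),list(s['position']),list(s['eef_rot']))]
lo=np.array([-2.85,-.5,-1.23,.21,-1.02,.16,-2.73]);hi=np.array([2.85,2.14,1.37,2.46,4.16,2.05,2.73])
def fk(q,P,sg):
    a,b,d1,L1,e1,L2,e2,L3,o=P
    R=Ro.from_euler('z',sg[0]*q[0]+a)*Ro.from_euler('y',q[1]); p=np.array([0,0,d1])+Ro.from_euler('z',sg[0]*q[0]+a).apply([o,0,0])
    R=R*Ro.from_euler('z',sg[1]*q[2]); p=p+R.apply([e1,0,L1])
    R=R*Ro.from_euler('y',q[3])*Ro.from_euler('z',sg[2]*q[4]); p=p+R.apply([e2,0,L2])
    R=R*Ro.from_euler('y',q[5]); p=p+R.apply([0,0,L3]);R=R*Ro.from_euler('z',sg[3]*q[6]+b)
    return p,R
def fit(sg,b0,a0):
    def f(P):
        e=[]
        for q,x,o in D:
            p,R=fk(q,P,sg); e+=list((p-x)*3)+list((R.inv()*Ro.from_quat(o)).as_rotvec())
        return e
    return least_squares(f,[a0,b0,.35,.4,0,.4,0,.25,0])
def best():
    import itertools
    return min(((lambda F:(F.cost,sg,F.x))(fit(sg,b0,a0)) for sg in itertools.product((1,-1),repeat=4) for b0 in(0,1.57,3.1,-1.57) for a0 in (0,3.)),key=lambda t:t[0])
E
python3 - <<'E'
from kin import *
import pickle
c,sg,P=best();print(c,sg,P.round(3));pickle.dump((sg,P),open('kin.pkl','wb'))
print(s['joint_pos'].round(2),s['position'].round(3))
E
```

```text
time: 5.25
position: [0.5287, -0.0836, 0.1577]
eef_rot: [0.192, 0.981, -0.0, -0.0]
wrist_force: [1.6, 0.5, 1.6]
finger_gap: 0.0132
gripper_force: 0.0
time: 5.65
position: [0.531, -0.0837, 0.2806]
eef_rot: [0.192, 0.981, 0.001, 0.003]
wrist_force: [0.2, -0.3, -0.9]
finger_gap: 0.0724
gripper_force: 0.0
0.0018702966640747423 (-1, -1, -1, -1) [-0.103  1.467  0.786  0.547  0.027  0.477 -0.02   0.852 -0.01 ]
[-0.6   0.18  0.73  1.89 -0.13  1.12  1.37] [ 0.531 -0.084  0.281]
```

```bash
cat > log.py <<'E'
import pickle,os
from cell import r
s=r.state();L=pickle.load(open('log.pkl','rb')) if os.path.exists('log.pkl') else []
L.append((list(s['joint_pos']),list(s['position']),list(s['eef_rot'])));pickle.dump(L,open('log.pkl','wb'));print(s['joint_pos'].round(2))
E
python3 log.py
python3 -m inch '[{"gripper":85,"delta_pos":[-1.1,-2.7,1],"twist":[0,0,1.4]},{"gripper":85,"delta_pos":[-1.1,-2.7,1],"twist":[0,0,2.8]},{"gripper":85,"delta_pos":[-1.1,-2.7,1],"twist":[0,0,4.2]},{"gripper":85,"delta_pos":[-1.1,-2.7,1],"twist":[0,0,5.6]},{"gripper":85,"delta_pos":[-1.1,-2.7,1],"twist":[0,0,7]}]' ;python3 log.py;  python3 -m inch '[{"gripper":85,"delta_pos":[0,0,0],"twist":[0,0,1.4]},{"gripper":85,"delta_pos":[0,0,0],"twist":[0,0,2.8]},{"gripper":85,"delta_pos":[0,0,0],"twist":[0,0,4.2]},{"gripper":85,"delta_pos":[0,0,0],"twist":[0,0,4.7]},{"gripper":85,"delta_pos":[0,0,0],"twist":[0,0,4.7]}]';python3 log.py
sed -i '/^lo=/i D=D[:4]+pickle.load(open("log.pkl","rb"))' kin.py
python3 - <<'E'
from kin import *
c,sg,P=best();print(c,sg,P.round(3));pickle.dump((sg,P),open('kin.pkl','wb'))
for q,x,o in D:
    p,R=fk(q,P,sg);print((p-x).round(3),(R.inv()*Ro.from_quat(o)).as_rotvec().round(3))
E
```

```text
[-0.6   0.18  0.73  1.89 -0.13  1.12  1.37]
time: 6.15
position: [0.5289, -0.1714, 0.2459]
eef_rot: [0.534, 0.846, -0.0, -0.0]
wrist_force: [-0.6, 0.4, 0.1]
finger_gap: 0.085
gripper_force: 0.0
[-0.54  0.3   0.9   1.9  -0.27  1.07  0.92]
time: 6.65
position: [0.5291, -0.1707, 0.246]
eef_rot: [0.721, 0.693, -0.0, -0.0]
wrist_force: [-0.5, -0.4, 0.1]
finger_gap: 0.0853
gripper_force: 0.0
[-0.62  0.34  1.02  1.9  -0.33  1.08  0.5 ]
0.0034698473353768607 (-1, -1, -1, -1) [-1.050e-01  1.466e+00  3.340e-01  5.530e-01  2.200e-02  4.800e-01
 -1.000e-02  3.950e-01 -1.000e-03]
[ 0.008  0.005 -0.002] [ 0.    -0.     0.001]
[-0.002  0.011  0.006] [0.004 0.003 0.003]
[-0.005  0.01   0.01 ] [ 0.005  0.006 -0.002]
[ 0.002  0.006 -0.004] [ 0.003 -0.004 -0.003]
[-0.004  0.001  0.001] [-0.001  0.     0.001]
[-0.005 -0.005 -0.004] [-0.    -0.     0.001]
[-0.007 -0.007 -0.006] [-0.    -0.     0.001]
```

```bash
cat > ik.py <<'E'
from kin import *
sg,P=pickle.load(open('kin.pkl','rb'))
def ik(pos,R,q0,w=0.02):
    f=lambda q:np.r_[(fk(q,P,sg)[0]-pos)*5,(fk(q,P,sg)[1].inv()*R).as_rotvec(),w*(q-q0)*.1]
    F=least_squares(f,np.clip(q0,lo+.01,hi-.01),bounds=(lo,hi));return F.x,np.linalg.norm(F.fun[:6])
def plateR(head,tilt): # plate x heading, y tilted up by tilt (deg)
    a=np.radians(head);t=np.radians(tilt);x=np.array([np.cos(a),np.sin(a),0]);h=np.array([-np.sin(a),np.cos(a),0]);u=np.array([0,0,1.])
    y=np.cos(t)*h+np.sin(t)*u;return Ro.from_matrix(np.c_[x,y,np.cross(x,y)])
def toolR(Rp,opt,lean=0): # lean deg: tool z tips towards plate +x
    M=np.c_[[-1,0,0],[0,1,0],[0,0,-1]] if opt=='A' else np.c_[[1,0,0],[0,-1,0],[0,0,-1]]
    return Rp*Ro.from_euler('y',-lean,degrees=True)*Ro.from_matrix(M)
C0=np.array([.531,-.159,.054]);Cp=np.array([.611,.205,.114])
E
python3 - <<'E'
from ik import *
rng=np.random.default_rng(0);q0=np.array(s['joint_pos'])
for opt in 'AB':
  for name,C,Rp in(('start',C0,plateR(87,0)),('end',Cp,plateR(-69,45))):
    for lean in(-30,-15,0,15,30):
      T=toolR(Rp,opt,lean);gp=C+Rp.apply([-.012,0,.012]);tcp=gp+T.apply([0,0,.019])
      sols=[]
      for k in range(14):
        q,e=ik(tcp,T,q0 if k==0 else rng.uniform(lo,hi),0.0)
        if e<.01: sols.append((np.abs(q-q0).max(),q.round(2)))
      print(opt,name,lean,len(sols),min(sols,key=lambda t:t[0])[1] if sols else '')
E
```

```text
A start -30 13 [ 0.41  0.63 -0.67  2.09  1.14  1.04  2.05]
A start -15 10 [ 0.65  0.59 -0.76  2.08  0.93  0.86  2.35]
A start 0 13 [ 0.97  0.69 -0.99  2.04  0.79  0.85  2.6 ]
A start 15 12 [ 1.22  0.95 -1.23  1.97  0.77  0.97  2.73]
A start 30 4 [ 0.2   0.65  0.38  1.88 -0.74  1.12 -2.15]
A end -30 0 
A end -15 5 [ 0.79  0.84 -1.21  2.38  2.54  0.36 -2.02]
A end 0 4 [ 0.45  0.62 -1.04  2.44  2.46  0.62 -2.29]
A end 15 9 [-0.47  0.41 -0.22  2.4   2.26  0.62 -2.55]
A end 30 8 [ 0.08  1.02 -1.23  2.3   1.99  1.65 -2.09]
B start -30 10 [-0.78  0.68  0.83  2.1   0.07  0.55 -0.19]
B start -15 12 [-0.63  0.61  0.84  2.09 -0.33  0.6   0.32]
B start 0 8 [-0.38  0.57  0.73  2.04 -0.56  0.74  0.65]
B start 15 8 [-0.26  0.67  0.82  1.97 -0.85  1.03  1.  ]
B start 30 6 [ 0.19  0.66  0.4   1.88 -0.75  1.12  1.  ]
B end -30 0 
B end -15 8 [ 0.8   0.86 -1.23  2.39  2.5   0.37  1.17]
B end 0 6 [ 0.13  0.43 -0.63  2.43  2.78  0.47  0.41]
B end 15 10 [ 0.27  0.8  -1.17  2.41  2.11  1.15  1.03]
B end 30 8 [-0.84  0.5  -0.01  2.3   1.8   0.79  0.78]
```

Run:
```python
from ik import *
p,im,d=grab('wrist','w2')
hsv=cv2.cvtColor(im,cv2.COLOR_BGR2HSV);m=cv2.inRange(hsv,(5,180,120),(18,255,255));n,l,st,c=cv2.connectedComponentsWithStats(m)
for i in range(1,n):
    if st[i,4]>40:
        x=plane(p,[c[i]],.048)[0];print('or',st[i,4],c[i].round(0),x.round(4),'dock x,y',((x-C0)[:2]@np.array([[.9245,.381],[-.381,.9245]])).round(4))
K=np.array(p['intrinsics']);R=np.array(p['R']);t=np.array(p['t'])
v,u=np.mgrid[0:480,0:640];z=d.copy();cc=np.linalg.inv(K)@np.stack([u.ravel(),v.ravel(),np.ones(u.size)])*z.ravel()
X=(R.T@(cc-t[:,None])).T;near=(np.hypot(X[:,0]-.531,X[:,1]+.159)<.06)&(z.ravel()>0)
for a,b in((.05,.09),(.078,.09)):
    k=near&(X[:,2]>a)&(X[:,2]<b);print(k.sum(),cv2.minAreaRect((X[k][:,:2]*1000).astype(np.float32)) if k.sum()>9 else '')
print('pad y proj?',proj(p,C0))
# paths
rng=np.random.default_rng(1);q0=np.array(s['joint_pos'])
best_=[]
for head in(-69,-60,-80):
 for tilt in(45,40):
  for lean in(0,10,20):
   for dz in(0,.03):
    Rp=plateR(head,tilt);T=toolR(Rp,'B',lean);tcp=Cp+[0,0,dz]+Rp.apply([-.012,0,.012])+T.apply([0,0,.019])
    for k in range(5):
      q,e=ik(tcp,T,np.array([0,.5,-.3,2.3,2.5,.6,.5])+rng.normal(0,.3,7),0)
      if e<.01:
        mar=np.minimum(q-lo,hi-q).min()
        if mar>.04: best_.append((np.abs(q-q0).max()-2*min(mar,.15),round(mar,2),head,tilt,lean,dz,q.round(2)))
best_.sort(key=lambda t:t[0])
for b in best_[:8]: print(b)
```

```text
or 212 [348.  97.] [ 0.5618 -0.0952  0.048 ] dock x,y [0.0042 0.0707]
1363 ((530.6467895507812, -158.40869140625), (90.24748229980469, 8.383769035339355), 87.07084655761719)
1151 ((530.7350463867188, -163.39495849609375), (80.24707794189453, 7.963205337524414), 87.44612121582031)
pad y proj? [311.35389238 182.48858518]
(np.float64(1.5453252581155739), np.float64(0.23), -80, 40, 20, 0.03, array([-0.63,  0.39, -0.18,  2.23,  1.52,  0.7 ,  1.08]))
(np.float64(1.5514429778492276), np.float64(0.23), -80, 40, 20, 0.03, array([-0.6 ,  0.39, -0.22,  2.23,  1.52,  0.72,  1.08]))
(np.float64(1.5846272443539062), np.float64(0.23), -80, 40, 20, 0.03, array([-0.43,  0.42, -0.43,  2.23,  1.56,  0.8 ,  1.07]))
(np.float64(1.6011585442782936), np.float64(0.23), -80, 40, 20, 0.03, array([-0.34,  0.43, -0.53,  2.23,  1.57,  0.84,  1.07]))
(np.float64(1.604744291037062), np.float64(0.23), -80, 40, 20, 0.03, array([-0.32,  0.44, -0.55,  2.23,  1.58,  0.85,  1.07]))
(np.float64(1.615586274855066), np.float64(0.22), -80, 40, 20, 0, array([-0.74,  0.44, -0.06,  2.24,  1.59,  0.66,  0.97]))
(np.float64(1.6161096709432472), np.float64(0.22), -80, 40, 20, 0, array([-0.74,  0.44, -0.06,  2.24,  1.59,  0.66,  0.97]))
(np.float64(1.6515152473450794), np.float64(0.22), -80, 40, 20, 0, array([-0.52,  0.46, -0.32,  2.24,  1.62,  0.77,  0.98]))
```

The bolt travelled from dock x = -48.6 mm to +4.2 mm and sits against its stop, so it's home. The plate is unmoved at (0.5306,-0.1584), heading 87°. Next is the grasp, with the tool leaning about 15° in the plate's plane.

```bash
sed -i 's/^C0=.*/C0=np.array([.5306,-.1584,.054]);Cp=np.array([.611,.205,.114])/' ik.py
cat > g.py <<'E'
from ik import *
Rp=plateR(87,0);T=toolR(Rp,'B',15);gp=C0+Rp.apply([-.014,0,.013]);tcp=gp+T.apply([0,0,.019]);print('tcp',tcp.round(4))
plan(tcp+[0,0,.07],T);plan(tcp,T)
E
python3 g.py
```

```text
tcp [ 0.5301 -0.1675  0.0486]
t 6.7 from [ 0.529 -0.171  0.246] delta [0.11 0.03 4.25] mm 127.0 twist [-0.02  2.5   0.13] F [-0.7 -0.4  0.2] j [-0.62  0.34  1.02  1.9  -0.33  1.08  0.5 ]
t 6.7 from [ 0.529 -0.171  0.246] delta [0.11 0.03 6.58] mm 197.0 twist [-0.02  2.5   0.13] F [-0.7 -0.4  0.2] j [-0.62  0.34  1.02  1.9  -0.33  1.08  0.5 ]
```

```bash
python3 -m inch '[{"gripper":85,"delta_pos":[0.1,0,1],"twist":[0,0.8,0.1]},{"gripper":85,"delta_pos":[0.1,0,2],"twist":[0,1.6,0.1]},{"gripper":85,"delta_pos":[0.1,0,3.5],"twist":[0,2.5,0.1]},{"gripper":60,"delta_pos":[0.1,0,4.2],"twist":[0,2.5,0.1]},{"gripper":60,"delta_pos":[0.1,0,4.2],"twist":[0,2.5,0.1]}]'; python3 g.py
```

```text
time: 7.2
position: [0.5273, -0.1686, 0.1176]
eef_rot: [0.719, 0.683, 0.093, -0.092]
wrist_force: [0.4, 0.4, 0.7]
finger_gap: 0.0605
gripper_force: 0.0
tcp [ 0.5301 -0.1675  0.0486]
t 7.2 from [ 0.527 -0.169  0.118] delta [ 0.05  0.09 -0.02] mm 3.0 twist [-0.06 -0.   -0.  ] F [0.4 0.4 0.7] j [-0.24  0.54  0.77  1.95 -0.71  1.04  0.88]
t 7.2 from [ 0.527 -0.169  0.118] delta [-0.55  0.1   2.23] mm 69.0 twist [-0.06 -0.   -0.  ] F [0.4 0.4 0.7] j [-0.24  0.54  0.77  1.95 -0.71  1.04  0.88]
```

```bash
python3 -m inch '[{"gripper":60,"delta_pos":[-0.25,0.1,1],"twist":[0,0,0]},{"gripper":60,"delta_pos":[-0.5,0.1,2.05],"twist":[0,0,0]},{"gripper":60,"delta_pos":[-0.5,0.1,2.05],"twist":[0,0,0]},{"gripper":30,"delta_pos":[-0.5,0.1,2.05],"twist":[0,0,0]},{"gripper":20,"delta_pos":[-0.5,0.1,2.05],"twist":[0,0,0]}]' 50; python3 g.py;python3 -m inch '[{"gripper":0,"delta_pos":[0,0,0],"twist":[0,0,0]},{"gripper":0,"delta_pos":[0,0,0],"twist":[0,0,0]},{"gripper":0,"delta_pos":[0,0,0],"twist":[0,0,0]},{"gripper":0,"delta_pos":[0,0,0],"twist":[0,0,0]},{"gripper":0,"delta_pos":[0,0,0],"twist":[0,0,0]}]' 50
```

```text
time: 7.7
position: [0.5334, -0.1667, 0.0592]
eef_rot: [0.718, 0.684, 0.095, -0.089]
wrist_force: [-0.1, -0.3, -0.2]
finger_gap: 0.0317
gripper_force: 0.0
tcp [ 0.5301 -0.1675  0.0486]
t 7.7 from [ 0.533 -0.167  0.059] delta [ 0.48 -0.11 -1.92] mm 59.0 twist [0.   0.01 0.03] F [-0.1 -0.3 -0.2] j [-0.19  0.62  0.7   1.98 -0.8   0.96  0.96]
t 7.7 from [ 0.533 -0.167  0.059] delta [-0.12 -0.11  0.33] mm 11.0 twist [0.   0.01 0.03] F [-0.1 -0.3 -0.2] j [-0.19  0.62  0.7   1.98 -0.8   0.96  0.96]
time: 8.2
position: [0.5319, -0.1666, 0.0585]
eef_rot: [0.718, 0.683, 0.095, -0.091]
wrist_force: [-8.0, 0.3, 18.1]
finger_gap: 0.0069
gripper_force: 49.1
```

The grip is about 10 mm shallower than I intended, so I'll reopen, go lower and regrip.

```bash
python3 -m inch '[{"gripper":26,"delta_pos":[0,0,0],"twist":[0,0,0]},{"gripper":26,"delta_pos":[0,0,0],"twist":[0,0,0]},{"gripper":26,"delta_pos":[-0.1,-0.05,0.25],"twist":[0,0,0]},{"gripper":26,"delta_pos":[-0.1,-0.05,0.25],"twist":[0,0,0]},{"gripper":26,"delta_pos":[-0.1,-0.05,0.25],"twist":[0,0,0]}]' 40; python3 g.py;python3 -m inch '[{"gripper":0,"delta_pos":[0,0,0],"twist":[0,0,0]},{"gripper":0,"delta_pos":[0,0,0],"twist":[0,0,0]},{"gripper":0,"delta_pos":[0,0,0],"twist":[0,0,0]},{"gripper":0,"delta_pos":[0,0,0],"twist":[0,0,0]}]' 40
```

```text
time: 8.7
position: [0.5305, -0.1674, 0.0488]
eef_rot: [0.719, 0.683, 0.094, -0.091]
wrist_force: [0.6, -0.2, -1.0]
finger_gap: 0.0259
gripper_force: 0.0
tcp [ 0.5301 -0.1675  0.0486]
t 8.7 from [ 0.53  -0.167  0.049] delta [ 0.6  -0.02 -2.25] mm 70.0 twist [-0.02 -0.    0.01] F [ 0.6 -0.2 -1. ] j [-0.18  0.64  0.69  1.98 -0.82  0.94  0.98]
t 8.7 from [ 0.53  -0.167  0.049] delta [-0.   -0.01  0.  ] mm 0.0 twist [-0.02 -0.    0.01] F [ 0.6 -0.2 -1. ] j [-0.18  0.64  0.69  1.98 -0.82  0.94  0.98]
time: 9.1
position: [0.5308, -0.1675, 0.0492]
eef_rot: [0.719, 0.683, 0.094, -0.09]
wrist_force: [0.3, -0.1, -0.6]
finger_gap: 0.0075
gripper_force: 41.4
```

```bash
python3 -m inch '[{"gripper":0,"delta_pos":[0.13,0,-0.5],"twist":[0,0,0]},{"gripper":0,"delta_pos":[0.4,0,-1.5],"twist":[0,0,0]},{"gripper":0,"delta_pos":[0.8,0,-3],"twist":[0,0,0]},{"gripper":0,"delta_pos":[1.2,0,-4.5],"twist":[0,0,0]},{"gripper":0,"delta_pos":[1.5,0,-5.6],"twist":[0,0,0]}]' 40
cat > path.py <<'E'
from ik import *
import sys
# joint-space interpolation now -> best end config; prints the tool delta for steps of ~0.5 s
rng=np.random.default_rng(2);q0=np.array(s['joint_pos']);lean=15;c=[]
_p,_R=fk(q0,P,sg);corr=s['position']-_p
for head in(-69,-75):
  for tilt in(45,):
    Rp=plateR(head,tilt);T=toolR(Rp,'B',lean);tcp=Cp+Rp.apply([-.014,0,.013])+T.apply([0,0,.019])
    for k in range(20):
      q,e=ik(tcp,T,np.array([0,.5,-.3,2.3,2.3,.6,.8])+rng.normal(0,.3,7),0)
      mar=np.minimum(q-lo,hi-q).min()
      if e<.01 and mar>.03: c.append((np.abs((q-q0)/[1.3,1.3,1.6,1.6,2.1,2.1,2.1]).max()-3*min(mar,.12),mar,head,tilt,q))
c.sort(key=lambda t:t[0])
for b in c[:3]: print([np.round(x,2) for x in b])
q1=c[0][4]
f0=fk(q0,P,sg)
for a in np.linspace(0,1,9):
    p,R=fk(q0+a*(q1-q0),P,sg);p=p+corr*(1-a);Rp=R*toolR(Ro.identity(),'B',lean).inv()
    cen=p-R.apply([0,0,.019])-Rp.apply([-.014,0,.013])
    low=min((cen+Rp.apply([i*.045,0,j*.03]))[2] for i in(-1,1) for j in(-1,1))
    qs=Ro.from_quat(s['eef_rot'])
    print(round(a,2),'tcp',p.round(3),'low',low.round(3),'cen',cen.round(3),'delta',(qs.inv().apply(p-s['position'])/.03).round(1),'tw',(np.degrees((qs.inv()*R).as_rotvec())/6).round(1))
E
python3 path.py
```

```text
time: 9.6
position: [0.5309, -0.1682, 0.2267]
eef_rot: [0.719, 0.683, 0.095, -0.09]
wrist_force: [0.7, 0.1, -1.3]
finger_gap: 0.0074
gripper_force: 41.3
[np.float64(0.96), np.float64(0.09), np.int64(-75), np.int64(45), array([-0.09,  0.54, -0.75,  2.37,  2.01,  0.9 ,  0.81])]
[np.float64(0.96), np.float64(0.09), np.int64(-75), np.int64(45), array([-0.15,  0.52, -0.68,  2.37,  2.01,  0.86,  0.78])]
[np.float64(0.96), np.float64(0.09), np.int64(-75), np.int64(45), array([-0.15,  0.51, -0.67,  2.37,  2.01,  0.86,  0.78])]
0.0 tcp [ 0.531 -0.168  0.227] low 0.202 cen [ 0.531 -0.159  0.232] delta [0. 0. 0.] tw [-0.3 -0.  -0. ]
0.12 tcp [ 0.446 -0.158  0.168] low 0.139 cen [ 0.445 -0.149  0.172] delta [-0.3 -2.8  1.9] tw [ 2.6 -1.3 -2.5]
0.25 tcp [ 0.393 -0.175  0.139] low 0.11 cen [ 0.388 -0.166  0.143] delta [-1.2 -4.6  2.7] tw [ 5.1 -2.6 -5.5]
0.38 tcp [ 0.384 -0.198  0.127] low 0.102 cen [ 0.377 -0.191  0.131] delta [-2.1 -4.8  2.9] tw [ 7.1 -3.9 -8.9]
0.5 tcp [ 0.421 -0.205  0.119] low 0.099 cen [ 0.412 -0.201  0.123] delta [-2.3 -3.6  3.1] tw [  8.6  -5.3 -12.7]
0.62 tcp [ 0.489 -0.173  0.11 ] low 0.09 cen [ 0.48  -0.173  0.114] delta [-1.2 -1.4  3.7] tw [  9.3  -6.8 -16.8]
0.75 tcp [ 0.563 -0.088  0.1  ] low 0.08 cen [ 0.554 -0.093  0.105] delta [1.5 0.9 4.8] tw [  9.3  -8.4 -21.1]
0.88 tcp [0.612 0.046 0.097] low 0.077 cen [0.607 0.039 0.101] delta [5.9 2.3 6.1] tw [  8.2 -10.3 -25.5]
1.0 tcp [0.612 0.215 0.11 ] low 0.093 cen [0.611 0.205 0.114] delta [11.4  2.1  7.1] tw [-4.9 10.4 24.7]
```

```bash
python3 -m inch '[{"gripper":0,"delta_pos":[0,-0.8,0.2],"twist":[0.8,-0.4,-0.8]},{"gripper":0,"delta_pos":[-0.1,-1.6,0.5],"twist":[1.6,-0.8,-1.7]},{"gripper":0,"delta_pos":[-0.2,-2.4,0.8],"twist":[2.4,-1.2,-2.6]},{"gripper":0,"delta_pos":[-0.4,-3.2,1.1],"twist":[3.2,-1.6,-3.5]},{"gripper":0,"delta_pos":[-0.7,-3.9,1.4],"twist":[4.1,-2.1,-4.4]}]' 40; python3 path.py; python3 -c "
from h import *;plan((0,0,0))"
```

```text
time: 10.1
position: [0.4128, -0.1717, 0.1782]
eef_rot: [0.514, 0.838, -0.113, -0.142]
wrist_force: [0.2, 0.5, -1.9]
finger_gap: 0.0077
gripper_force: 41.3
[np.float64(0.76), np.float64(0.09), np.int64(-75), np.int64(45), array([-0.09,  0.54, -0.75,  2.37,  2.01,  0.9 ,  0.81])]
[np.float64(0.76), np.float64(0.09), np.int64(-75), np.int64(45), array([-0.15,  0.52, -0.68,  2.37,  2.01,  0.86,  0.78])]
[np.float64(0.76), np.float64(0.09), np.int64(-75), np.int64(45), array([-0.15,  0.51, -0.67,  2.37,  2.01,  0.86,  0.78])]
0.0 tcp [ 0.413 -0.172  0.178] low 0.15 cen [ 0.409 -0.163  0.182] delta [0. 0. 0.] tw [-0.1  0.3 -0.1]
0.12 tcp [ 0.374 -0.194  0.16 ] low 0.135 cen [ 0.369 -0.186  0.164] delta [-0.2 -1.2  1.1] tw [ 2.1 -0.7 -2.4]
0.25 tcp [ 0.371 -0.219  0.151] low 0.131 cen [ 0.364 -0.212  0.155] delta [-0.9 -1.6  1.4] tw [ 3.9 -1.9 -5. ]
0.38 tcp [ 0.401 -0.229  0.142] low 0.121 cen [ 0.393 -0.225  0.147] delta [-1.7 -0.8  1.3] tw [ 5.3 -3.4 -7.8]
0.5 tcp [ 0.457 -0.213  0.13 ] low 0.108 cen [ 0.448 -0.212  0.135] delta [-2.1  1.2  1. ] tw [  6.3  -5.  -10.8]
0.62 tcp [ 0.524 -0.159  0.115] low 0.091 cen [ 0.515 -0.161  0.12 ] delta [-1.5  4.   0.7] tw [  6.8  -6.9 -13.8]
0.75 tcp [ 0.583 -0.064  0.101] low 0.078 cen [ 0.575 -0.07   0.106] delta [0.4 7.2 0.2] tw [  6.8  -9.1 -16.9]
0.88 tcp [0.617 0.065 0.097] low 0.076 cen [0.612 0.056 0.101] delta [ 3.8 10.1 -0.2] tw [  6.2 -11.6 -19.8]
1.0 tcp [0.612 0.215 0.11 ] low 0.093 cen [0.611 0.205 0.114] delta [ 8.4 12.  -0.8] tw [  5.2 -14.3 -22.5]
t 10.1 from [ 0.413 -0.172  0.178] delta [10.33 -6.88 10.17] mm 481.0 twist [0. 0. 0.] F [ 0.2  0.5 -1.9] j [-0.49  0.43  0.84  1.98 -0.16  1.2   0.91]
```

```bash
python3 -m inch '[{"gripper":0,"delta_pos":[-0.1,-0.5,0.2],"twist":[0.9,-0.3,-1]},{"gripper":0,"delta_pos":[-0.2,-1,0.4],"twist":[1.8,-0.7,-2.1]},{"gripper":0,"delta_pos":[-0.5,-1.3,0.6],"twist":[2.7,-1.1,-3.2]},{"gripper":0,"delta_pos":[-0.8,-1.5,0.8],"twist":[3.5,-1.6,-4.4]},{"gripper":0,"delta_pos":[-1,-1.5,0.8],"twist":[4.2,-2.1,-5.4]}]' 40; python3 path.py; python3 -c "
from h import *;plan((0,0,0))"
```

```text
time: 10.6
position: [0.3805, -0.2199, 0.167]
eef_rot: [0.207, 0.913, -0.3, -0.184]
wrist_force: [0.4, -0.8, -0.9]
finger_gap: 0.0077
gripper_force: 41.3
[np.float64(0.57), np.float64(0.09), np.int64(-75), np.int64(45), array([-0.24,  0.48, -0.56,  2.37,  2.02,  0.81,  0.75])]
[np.float64(0.57), np.float64(0.09), np.int64(-75), np.int64(45), array([-0.29,  0.47, -0.5 ,  2.37,  2.02,  0.78,  0.73])]
[np.float64(0.57), np.float64(0.09), np.int64(-75), np.int64(45), array([-0.32,  0.46, -0.47,  2.37,  2.03,  0.76,  0.72])]
0.0 tcp [ 0.381 -0.22   0.167] low 0.145 cen [ 0.374 -0.214  0.172] delta [0. 0. 0.] tw [-0.2  0.6 -0.3]
0.12 tcp [ 0.392 -0.238  0.162] low 0.139 cen [ 0.385 -0.234  0.167] delta [-0.7 -0.2  0.2] tw [ 1.2 -0.4 -2. ]
0.25 tcp [ 0.426 -0.243  0.155] low 0.131 cen [ 0.417 -0.24   0.16 ] delta [-1.7  0.1 -0. ] tw [ 2.4 -1.7 -3.9]
0.38 tcp [ 0.474 -0.227  0.144] low 0.119 cen [ 0.465 -0.226  0.149] delta [-2.9  1.2 -0.7] tw [ 3.4 -3.2 -5.8]
0.5 tcp [ 0.528 -0.185  0.129] low 0.104 cen [ 0.519 -0.187  0.135] delta [-3.8  3.  -1.9] tw [ 4.1 -5.  -7.7]
0.62 tcp [ 0.578 -0.116  0.115] low 0.091 cen [ 0.57  -0.12   0.121] delta [-4.2  5.4 -3.4] tw [ 4.6 -7.  -9.5]
0.75 tcp [ 0.614 -0.022  0.105] low 0.082 cen [ 0.608 -0.029  0.11 ] delta [-3.8  8.2 -5.1] tw [  4.8  -9.2 -11.4]
0.88 tcp [0.627 0.091 0.102] low 0.081 cen [0.623 0.083 0.107] delta [-2.3 11.2 -7.1] tw [  4.8 -11.5 -13.1]
1.0 tcp [0.612 0.215 0.11 ] low 0.093 cen [0.611 0.205 0.114] delta [ 0.1 13.9 -9. ] tw [  4.7 -14.  -14.9]
t 10.6 from [ 0.381 -0.22   0.167] delta [13.15  5.45  6.56] mm 470.0 twist [0. 0. 0.] F [ 0.4 -0.8 -0.9] j [-0.61  0.51  0.77  2.07  0.25  1.14  1.14]
```

```bash
python3 -m inch '[{"gripper":0,"delta_pos":[-0.5,-0.1,0],"twist":[0.8,-0.3,-1.2]},{"gripper":0,"delta_pos":[-1,-0.1,0],"twist":[1.5,-0.8,-2.4]},{"gripper":0,"delta_pos":[-1.7,0.1,-0.1],"twist":[2.3,-1.6,-3.7]},{"gripper":0,"delta_pos":[-2.3,0.6,-0.5],"twist":[2.9,-2.4,-4.8]},{"gripper":0,"delta_pos":[-2.9,1.2,-1],"twist":[3.4,-3.2,-5.7]}]' 40; python3 path.py; python3 -c "
from h import *;plan((0,0,0))"
```

```text
time: 11.1
position: [0.4792, -0.2209, 0.1488]
eef_rot: [-0.141, 0.887, -0.414, -0.148]
wrist_force: [1.5, -1.0, -0.7]
finger_gap: 0.0077
gripper_force: 41.4
[np.float64(0.39), np.float64(0.09), np.int64(-75), np.int64(45), array([-0.41,  0.44, -0.37,  2.37,  2.04,  0.72,  0.69])]
[np.float64(0.39), np.float64(0.09), np.int64(-75), np.int64(45), array([-0.44,  0.44, -0.33,  2.37,  2.04,  0.71,  0.68])]
[np.float64(0.39), np.float64(0.09), np.int64(-75), np.int64(45), array([-0.45,  0.43, -0.32,  2.37,  2.04,  0.7 ,  0.68])]
0.0 tcp [ 0.479 -0.221  0.149] low 0.121 cen [ 0.471 -0.22   0.155] delta [0. 0. 0.] tw [-0.4  0.7 -0.4]
0.12 tcp [ 0.504 -0.21   0.139] low 0.111 cen [ 0.496 -0.21   0.145] delta [-0.9  0.1 -0.2] tw [ 0.4 -0.2 -1.5]
0.25 tcp [ 0.534 -0.187  0.127] low 0.099 cen [ 0.526 -0.189  0.134] delta [-2.1  0.5 -0.7] tw [ 1.1 -1.3 -2.6]
0.38 tcp [ 0.566 -0.15   0.116] low 0.088 cen [ 0.558 -0.153  0.122] delta [-3.4  1.2 -1.6] tw [ 1.7 -2.7 -3.7]
0.5 tcp [ 0.596 -0.098  0.106] low 0.079 cen [ 0.589 -0.103  0.112] delta [-4.6  2.1 -2.9] tw [ 2.3 -4.2 -4.6]
0.62 tcp [ 0.619 -0.033  0.098] low 0.073 cen [ 0.613 -0.04   0.104] delta [-5.7  3.3 -4.5] tw [ 2.7 -5.8 -5.6]
0.75 tcp [0.631 0.043 0.096] low 0.073 cen [0.626 0.035 0.101] delta [-6.4  4.8 -6.5] tw [ 3.1 -7.5 -6.5]
0.88 tcp [0.63  0.127 0.1  ] low 0.08 cen [0.627 0.118 0.105] delta [-6.7  6.4 -8.7] tw [ 3.5 -9.3 -7.4]
1.0 tcp [0.612 0.215 0.11 ] low 0.093 cen [0.611 0.205 0.114] delta [ -6.4   8.2 -11.1] tw [  3.7 -11.2  -8.2]
t 11.1 from [ 0.479 -0.221  0.149] delta [11.82 13.93 -0.34] mm 548.0 twist [0. 0. 0.] F [ 1.5 -1.  -0.7] j [-0.74  0.61  0.69  2.11  0.63  0.93  1.31]
```

```bash
python3 -m inch '[{"gripper":0,"delta_pos":[-0.6,-0.3,-0.3],"twist":[0.5,-0.5,-1]},{"gripper":0,"delta_pos":[-1.4,-0.2,-0.9],"twist":[1,-1.2,-2]},{"gripper":0,"delta_pos":[-2.4,0.1,-1.7],"twist":[1.4,-2.1,-3]},{"gripper":0,"delta_pos":[-3.3,0.6,-2.7],"twist":[1.9,-3.1,-3.8]},{"gripper":0,"delta_pos":[-4.1,1.2,-3.7],"twist":[2.3,-4.2,-4.6]}]' 40; python3 path.py; python3 -c "
from h import *;plan((0,0,0));print(Ro.from_quat(r.state()['eef_rot']).inv().apply([0,0,1]).round(2))"
```

```text
time: 11.6
position: [0.5956, -0.0955, 0.1457]
eef_rot: [-0.448, 0.784, -0.428, -0.027]
wrist_force: [1.0, -0.9, -0.1]
finger_gap: 0.0077
gripper_force: 41.3
[np.float64(0.22), np.float64(0.09), np.int64(-75), np.int64(45), array([-0.58,  0.42, -0.17,  2.37,  2.06,  0.65,  0.64])]
[np.float64(0.22), np.float64(0.09), np.int64(-75), np.int64(45), array([-0.58,  0.42, -0.16,  2.37,  2.06,  0.64,  0.63])]
[np.float64(0.23), np.float64(0.09), np.int64(-75), np.int64(45), array([-0.7 ,  0.41, -0.03,  2.37,  2.08,  0.6 ,  0.59])]
0.0 tcp [ 0.596 -0.095  0.146] low 0.116 cen [ 0.589 -0.1    0.152] delta [0. 0. 0.] tw [-0.5  0.6 -0.4]
0.12 tcp [ 0.606 -0.074  0.135] low 0.106 cen [ 0.599 -0.079  0.142] delta [-0.8  0.2 -0.2] tw [-0.   0.  -0.9]
0.25 tcp [ 0.616 -0.047  0.125] low 0.097 cen [ 0.61  -0.053  0.132] delta [-1.8  0.3 -0.5] tw [ 0.4 -0.7 -1.3]
0.38 tcp [ 0.624 -0.015  0.117] low 0.089 cen [ 0.619 -0.021  0.123] delta [-2.8  0.5 -0.9] tw [ 0.8 -1.5 -1.8]
0.5 tcp [0.631 0.023 0.11 ] low 0.084 cen [0.626 0.016 0.116] delta [-3.9  0.8 -1.6] tw [ 1.2 -2.4 -2.1]
0.62 tcp [0.634 0.066 0.106] low 0.081 cen [0.63  0.058 0.111] delta [-5.   1.2 -2.5] tw [ 1.5 -3.4 -2.5]
0.75 tcp [0.632 0.113 0.104] low 0.082 cen [0.629 0.104 0.109] delta [-6.   1.6 -3.5] tw [ 1.9 -4.5 -2.8]
0.88 tcp [0.625 0.163 0.106] low 0.085 cen [0.623 0.154 0.11 ] delta [-7.   2.1 -4.8] tw [ 2.1 -5.6 -3.1]
1.0 tcp [0.612 0.215 0.11 ] low 0.093 cen [0.611 0.205 0.114] delta [-7.9  2.8 -6.3] tw [ 2.4 -6.8 -3.4]
t 11.6 from [ 0.596 -0.095  0.146] delta [ 7.6  18.31 -5.91] mm 621.0 twist [0. 0. 0.] F [ 1.  -0.9 -0.1] j [-0.92  0.54  0.63  2.18  1.    0.7   1.39]
[ 0.43 -0.65 -0.63]
```

```bash
python3 -m inch '[{"gripper":0,"delta_pos":[-0.8,0,-0.3],"twist":[0.2,-0.4,-0.6]},{"gripper":0,"delta_pos":[-1.8,0,-0.8],"twist":[0.5,-1,-1.2]},{"gripper":0,"delta_pos":[-2.8,0.1,-1.4],"twist":[0.8,-1.7,-1.7]},{"gripper":0,"delta_pos":[-3.7,0.3,-2.1],"twist":[1.2,-2.5,-2.1]},{"gripper":0,"delta_pos":[-4.6,0.6,-3],"twist":[1.5,-3.4,-2.5]}]' 40; python3 path.py|tail -1; python3 -c "
from h import *;plan((0,0,0));print(Ro.from_quat(r.state()['eef_rot']).inv().apply([0,0,1]).round(2))"
```

```text
time: 12.1
position: [0.634, 0.0635, 0.1313]
eef_rot: [-0.614, 0.677, -0.395, 0.089]
wrist_force: [0.8, -0.0, -0.1]
finger_gap: 0.0078
gripper_force: 41.3
1.0 tcp [0.612 0.215 0.11 ] low 0.093 cen [0.611 0.205 0.114] delta [-4.6  0.7 -2.1] tw [ 1.2 -3.4 -0.8]
t 12.1 from [0.634 0.064 0.131] delta [ 5.16 19.06 -8.98] mm 651.0 twist [0. 0. 0.] F [ 0.8 -0.  -0.1] j [-1.07  0.5   0.6   2.23  1.32  0.5   1.26]
[ 0.36 -0.64 -0.67]
```

```bash
python3 -m inch '[{"gripper":0,"delta_pos":[-1.1,0.1,-0.4],"twist":[0.3,-0.8,-0.2]},{"gripper":0,"delta_pos":[-2.2,0.2,-0.8],"twist":[0.6,-1.6,-0.4]},{"gripper":0,"delta_pos":[-3.3,0.4,-1.4],"twist":[0.9,-2.5,-0.6]},{"gripper":0,"delta_pos":[-4.2,0.5,-2],"twist":[1.2,-3.4,-0.8]},{"gripper":0,"delta_pos":[-4.5,0.5,-2.2],"twist":[1.2,-3.4,-0.8]}]' 40;  python3 -m inch '[{"gripper":0,"delta_pos":[0,0,0],"twist":[0,0,0]},{"gripper":0,"delta_pos":[0,0,0],"twist":[0,0,0]},{"gripper":0,"delta_pos":[0,0,0],"twist":[0,0,0]}]' 40
python3 - <<'E'
from ik import *
st=r.state();print(st['joint_pos'].round(2))
R=Ro.from_quat(st['eef_rot']);Rp=R*toolR(Ro.identity(),'B',15).inv()
cen=st['position']-R.apply([0,0,.019])-Rp.apply([-.014,0,.013]);M=Rp.as_matrix()
print('cen',cen.round(3),'xhead',np.degrees(np.arctan2(M[1,0],M[0,0])).round(1),'x up',M[2,0].round(2),'y-vert deg',np.degrees(np.arccos(M[2,1])).round(1))
a=grab('scene','s3');b=grab('wrist','w3');c=grab('side','d3')
A=cv2.resize(a[1][180:350,290:460],(400,400));B=cv2.resize(c[1][120:290,220:390],(400,400));cv2.imwrite('pics/f.png',np.hstack([A,B]))
E
```

```text
time: 12.6
position: [0.6134, 0.213, 0.1175]
eef_rot: [0.696, -0.597, 0.324, -0.231]
wrist_force: [0.4, -1.1, -0.7]
finger_gap: 0.0073
gripper_force: 41.3
time: 12.9
position: [0.6136, 0.2108, 0.1167]
eef_rot: [0.694, -0.6, 0.325, -0.229]
wrist_force: [-0.3, -0.5, -0.6]
finger_gap: 0.0075
gripper_force: 41.3
[-1.1   0.45  0.45  2.31  1.96  0.42  0.67]
cen [0.612 0.201 0.12 ] xhead -75.3 x up -0.01 y-vert deg 45.0
```

View pics/f.png

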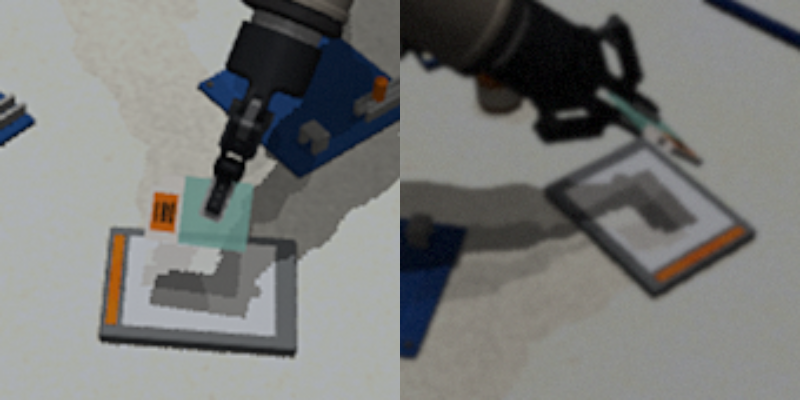

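The plate is held over the pad with its label face up and the frosted end towards the orange bar. The fingers are on the clear glass. I'll do one numeric cross-check, then hand in.

Run:
```python
from h import *
p,_,_=load('s3');q=proj(p,(.612,.201,.12));print(q, plane(p,[(377,270.5)],.12),r.state()['qd'].round(3))
if abs(q-[377,270.5]).max()<10: print(r.close_job())
```

```text
[375.37071324 269.69450759] [[0.61264875 0.20488828 0.12      ]] [-0.001 -0.001 -0.003  0.     0.    -0.003 -0.001]
the job is handed in; nothing more can be done
None
```

I've handed the job in. The bolt is home and the plate is held about 10.5 cm above the pad's centre. It leans 45° with the label face up and the frosted end at the orange mark, and the fingers are on clear glass. I haven't seen the judge's verdict.

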